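Match the clip-on lids to their parts cases

TASK

Put each of the two loose lids on the parts case that it fits, the wide lid on the wide case and the narrow one on the narrow case: hook the lid's tongue under the case's bridge, let the other end down, and press until the catch has snapped over it and the lid lies flat and fully home. Press firmly but do not force or slam anything (well under 70 N on a case), leave the other things on the top where they are, and let go at the end.

Things in the scene. Friction and masses are not known exactly. Their poses are not given: they have to be found in the camera images.
- lid_wide_rib (a point): The wide lid, loose, painted grey, about 120 g: plate 120 mm long (x) by 112 mm wide (y), 5 mm thick, with a grip rib across its middle, 14 mm thick (x), 60 mm long (y), 30 mm high. The point is the rib's centre, 20 mm above the lid's underside, 15 mm above the plate's upper face; z points up out of the lid, -x towards its tongue.
- lid_wide_tongue (a point): Tip of the wide lid's tongue, half-way through its thickness. The tongue, 50 mm wide and 5 mm thick, level with the plate, sticks out 12 mm from the middle of the -x edge: its tip is 72 mm from the lid's middle.
- lid_wide: The wide lid again, at the middle of its underside. It starts on sloping rest a, 30 degrees from level, its tongue at the low end, which faces the robot (turned with the rest's yaw); x points up the slope.
- case_wide: The wide open parts case, painted grey, fixed; takes the 112 mm wide lid. Origin: middle of its underside; x towards its catch (away from the robot, but for its yaw), z up. 154 mm long, 132 mm wide. The rim on which the lid bears is 60 mm up. Cheeks along both sides rise 8 mm above the rim, 4 mm clear of a centred lid on each side.
- case_wide_home (a point): Where the rib's centre is with the lid home on the wide case: 80 mm above the case's underside, on its middle. The plate's top is then 65 mm up, and the catch has sprung back over the far edge.
- case_wide_slot (a point): Mouth of the tongue slot at the wide case's -x end (x -65, 67 mm up), half-way up. Slot 60 mm wide, 14 mm high (60 to 74 mm up), 9 mm deep to an end stop at x -74. Its roof is a bridge bar, x -78 to -65, 76 mm wide, top 80 mm up. The tongue goes in with the lid tilted, far edge up; 20 to 30 degrees fits.
- catch_wide (a joint): Sprung catch at the wide case's +x end, black, 50 mm wide, rad: 0 sprung in, about 0.13 as a lid's edge passes, at most 0.3. Nose at x 54, 68.5 mm up; from it a sloping face runs up and out to x 62, 87 mm up. A lid let down rests on that face, far edge some 18 mm high; pressing its far part down (4 to 18 N, by friction) snaps it past the nose.
- lid_narrow_rib (a point): The narrow lid, loose, painted grey, about 120 g: plate 120 mm long (x) by 80 mm wide (y), 5 mm thick, with a grip rib across its middle, 14 mm thick (x), 60 mm long (y), 30 mm high. The point is the rib's centre, 20 mm above the lid's underside, 15 mm above the plate's upper face; z points up out of the lid, -x towards its tongue.
- lid_narrow_tongue (a point): Tip of the narrow lid's tongue, half-way through its thickness. The tongue, 50 mm wide and 5 mm thick, level with the plate, sticks out 12 mm from the middle of the -x edge: its tip is 72 mm from the lid's middle.
- lid_narrow: The narrow lid again, at the middle of its underside. It starts on sloping rest b, 30 degrees from level, its tongue at the low end, which faces the robot (turned with the rest's yaw); x points up the slope.
- case_narrow: The narrow open parts case, painted grey, fixed; takes the 80 mm wide lid. Origin: middle of its underside; x towards its catch (away from the robot, but for its yaw), z up. 154 mm long, 100 mm wide. The rim on which the lid bears is 60 mm up. Cheeks along both sides rise 8 mm above the rim, 4 mm clear of a centred lid on each side.
- case_narrow_home (a point): Where the rib's centre is with the lid home on the narrow case: 80 mm above the case's underside, on its middle. The plate's top is then 65 mm up, and the catch has sprung back over the far edge.
- case_narrow_slot (a point): Mouth of the tongue slot at the narrow case's -x end (x -65, 67 mm up), half-way up. Slot 60 mm wide, 14 mm high (60 to 74 mm up), 9 mm deep to an end stop at x -74. Its roof is a bridge bar, x -78 to -65, 76 mm wide, top 80 mm up. The tongue goes in with the lid tilted, far edge up; 20 to 30 degrees fits.
- catch_narrow (a joint): Sprung catch at the narrow case's +x end, black, 50 mm wide, rad: 0 sprung in, about 0.13 as a lid's edge passes, at most 0.3. Nose at x 54, 68.5 mm up; from it a sloping face runs up and out to x 62, 87 mm up. A lid let down rests on that face, far edge some 18 mm high; pressing its far part down (4 to 18 N, by friction) snaps it past the nose.
- rest_a: One of two alike aluminium sloping rests, fixed, 70 mm wide, about 110 mm long, 84 mm high at its far end; origin on the top under the middle of the lid it holds, x up the slope. Its 30-degree face passes 50 mm above the origin; a lip 9 mm high stops the lid's tongue at the low end. At the start the wide lid lies on it.
- rest_b: The other sloping rest, alike; at the start the narrow lid lies on it.
- peg_hook: White plastic pegboard hook, 110 mm long, lying behind the work; to be left alone.
- spacer: Aluminium bearing spacer ring, 48 mm across, 30 mm high, standing in front of a case; to be left alone.
- bushing_cup: Silicone bushing cup, 48 mm across, 34 mm high, in front of a case; to be left alone.
- socket: Chrome socket, 36 mm across, 50 mm high, in front of a rest; to be left alone.
- flip_jar: Clear jar with a flip-top lid, 68 mm across, 84 mm high, behind the work; to be left alone.
- wrench: Wrench, 180 mm long, lying behind the work; to be left alone.
- bush: Short brass bush, 40 mm across, 28 mm high, in front of a rest; to be left alone.
Mind the look-alikes: they are no part of the job. Leave any blue or purple look-alike of the lid_narrow alone.

How it is judged:
At the end, for the whole second after the job is handed in: Each lid lies on its own case, released and at rest: rib centre within 6 mm lengthwise and 7 mm sideways of the case's middle and 76 to 83 mm above its underside, lid within 0.04 rad of level and 0.12 rad of the case's direction, and both catches sprung back (below 0.06 rad) (x of lid_wide_rib in the frame of case_wide between -0.006 and 0.006 m and y of lid_wide_rib in the frame of case_wide between -0.007 and 0.007 m and z of lid_wide_rib in the frame of case_wide between 0.076 and 0.083 m and angle between each of lid_wide_rib, lid_narrow_rib's own z axis and vertical below 0.04 rad and angle between the x axis of lid_wide_rib and the x axis of case_wide, either way round below 0.12 rad and value of joint each of catch_wide, catch_narrow below 0.06 rad and x of lid_narrow_rib in the frame of case_narrow between -0.006 and 0.006 m and y of lid_narrow_rib in the frame of case_narrow between -0.007 and 0.007 m and z of lid_narrow_rib in the frame of case_narrow between 0.076 and 0.083 m and angle between the x axis of lid_narrow_rib and the x axis of case_narrow, either way round below 0.12 rad and linear speed of each of lid_wide, lid_narrow below 0.02 m/s); the robot touches nothing.
It fails at once if another thing on the top was pushed more than 30 mm (distance of any of peg_hook, spacer, bushing_cup, socket, flip_jar, wrench, bush from where it was at the start of the episode above 0.03 m).
It fails at once if a lid was forced or slammed against a case (over 70 N) (contact force between any of lid_wide, lid_narrow and case_wide above 70 N or contact force between any of lid_wide, lid_narrow and case_narrow above 70 N).
It also fails if it takes over 69 s, if anything falls off the work surface, if the arm or the gripper's body presses on something with over 40 N, if the wrist force passes 120 N, or if a joint passes its speed limit or range.

ROBOT

A 6-joint arm with a two-finger parallel gripper is mounted at the origin on the work surface. World frame = base frame: x ahead of the robot, y to its left, z up, the work surface at z = 0. Lengths are in m, angles in rad, forces in N, time in s.
With the tool pointing down it reaches from about 0.325 to 0.9 m from the base axis. Payload 6.1 kg.
Tool frame: the origin (TCP) lies at the very end of the fingers, on their centre line; the grasp point (between the pads) lies 19 mm behind it; y points along the fingers, x is the direction in which the jaws open and shut, and the axes are right-handed (so a half turn about y gives the same grasp; the last joint's range is limited). The gripper opens to 85 mm and grips with 20 to 120 N. Pads are 22 mm wide; open, the fingers measure 114 mm over their backs; the gripper's body (76 mm by 85 mm) begins 54 mm behind the grasp point. The pads swing forward as they close: fully open they stand 13 mm farther back than shut.
Start: joints at [-1.33, 0.22, 1.526, -0, 1.395, -0.126], TCP at [0.224, -0.583, 0.231] pointing down, gripper open.
Joint ranges: [-2.98, 2.98], [-0.91, 2.08], [0.09, 2.57], [-1.24, 4.39], [0.2, 2.65], [-2.68, 2.68]. Speed limits (rad/s): [2.57, 2.57, 3.01, 3.14, 3.14, 3.14].

INTERFACE

Orientations are given as a rotation vector (axis times angle).
In Python, from station import arm, vision, job gives the robot as it stands.
- The arm moves only by the tool arm_command, never from a script. Its argument "deltas" is a list that holds one entry, the list of rows, each a list of 4 numbers: the shift along the world's x, y, z in m, then the turn about the world's z in degrees. A call has 1 to 10 rows; each row is the pose to reach, as a shift and turn from the pose measured when the call began; what a row does not reach only later rows make up. A row lasts 1/12 s, in which the tool goes at most 41.7 mm and 7.16 degrees, less where a joint would pass 70% of its speed; a pose out of reach is approached as far as the arm can. A call with a gripper value outside its range is refused whole. "grip" is the opening, from -1 (shut) to 1 (fully open), so that 0 is half open, set as the call begins (left out, the last holds). The fingers move at their own pace and stop on an object; the grip force is fixed at half the most. Time passes only in rows, so rows that repeat a pose let the fingers close. It gives the time, the measured TCP pose, the force and the opening at its end, in the units of the state.
- arm.state(): the state, without advancing time (a new reading comes with each control period).
- vision.snapshot(name): name is "scene" or "top"; returns the picture (480x640x3 uint8, red, green, blue); there is no depth.
- vision.camera_info(name): a dict with "mtx" (3x3 intrinsics, pixels), "R" (3x3) and "t" (3): a world point X has camera coordinates R X + t. Camera axes: x right, y down, z forward; pixel columns grow to the right and rows downward; lengths in m; the calibration is good to about 2 mm. A picture is of the moment at which its call begins. camera_info takes no time and is no camera call.
- job.job_done(): hands the job in, once; it reports no verdict.
The state is a dict: "time": time; "joint_pos": joint angles; "qd": joint speeds; "joint_efforts": joint torques, N m; "tool_pos": TCP position; "ee_rot": TCP orientation; "wrist_force": force on the tool from outside, world axes, zero at the start; "torque": the same for the moment, N m; "opening": opening from 0.0 (shut) to 1.0 (fully open).
Only numpy, scipy, OpenCV 4.12 (cv2) and the standard library are available. Lean on these libraries where they do the work, as an engineer would, in place of code of your own. Each camera call takes 0.05 s, during which the arm holds its last target. There are 200 camera calls.

## Working session

There is one attempt and no reset: what is moved stays moved. The work goes in short steps, Python scripts to look and compute and a tool call to move; the robot and the scene stay as the last step left them, time stands still between calls to the robot, and variables do not carry over. Pictures are saved under pics/ and viewed, about 8 in all and at most 12, crops included, and the job is handed in when it is done.

Besides the shell and the picture viewer there is one more tool, called after "Emit:" as a command line: name --argument value ..., lists and objects as JSON in quotes. arm_command: Moves the arm, as the interface text tells. Its arguments: {"type":"object","properties":{"deltas":{"type":"array","items":{"type":"array","items":{"type":"array","items":{"type":"number"}}}},"grip":{"type":"number"}},"required":["deltas"]}

```bash
mkdir -p pics; cat > h.py <<'E'
import numpy as np, cv2
from station import arm, vision, job
def snap(n,f,crop=None,s=1):
    im=vision.snapshot(n)[:,:,::-1].copy(); cv2.imwrite('pics/raw_'+f,im)
    if crop: x0,y0,x1,y1=crop; im=im[y0:y1,x0:x1]
    cv2.imwrite('pics/'+f,cv2.resize(im,None,fx=s,fy=s,interpolation=cv2.INTER_CUBIC))
def crop(f,g,c,s):
    im=cv2.imread('pics/raw_'+f); x0,y0,x1,y1=c
    cv2.imwrite('pics/'+g,cv2.resize(im[y0:y1,x0:x1],None,fx=s,fy=s,interpolation=cv2.INTER_CUBIC))
def px(n,u,v,z):
    c=vision.camera_info(n);M,R,t=[np.array(c[k]) for k in('mtx','R','t')]
    d=R.T@np.linalg.inv(M)@[u,v,1]; o=-R.T@t.ravel()
    return o+d*(z-o[2])/d[2]
def proj(n,X):
    c=vision.camera_info(n);M,R,t=[np.array(c[k]) for k in('mtx','R','t')]
    p=M@(R@np.array(X)+t.ravel()); return p[:2]/p[2]
E
python3 - <<'E'
from h import *
snap('top','t0.png',None,1.25); snap('scene','s0.png',None,1.25)
for n in('top','scene'):
    c=vision.camera_info(n); print(n,c['mtx'],-np.array(c['R']).T@np.array(c['t']).ravel(),c['R'])
print(arm.state())
E
```

```text
top [[463.09584062   0.         326.18975895]
 [  0.         463.09584062 237.7423361 ]
 [  0.           0.           1.        ]] [ 0.49635756 -0.05866856  1.07215696] [[-0.02392456 -0.99969452 -0.00620402]
 [-0.99735924  0.02429342 -0.06844256]
 [ 0.06857237  0.00455018 -0.99763577]]
scene [[541.23555235   0.         319.9713067 ]
 [  0.         541.23555235 238.5116894 ]
 [  0.           0.           1.        ]] [ 1.24361094 -0.52399058  0.84476379] [[ 0.56326875  0.82620238  0.01086015]
 [ 0.56960594 -0.37874407 -0.72945322]
 [-0.59856276  0.41706422 -0.68394448]]
{'time': 0.1, 'joint_pos': array([-1.33010814e+00,  2.21138932e-01,  1.52751310e+00, -1.62192379e-05,
        1.39470763e+00, -1.26072373e-01]), 'qd': array([ 0.00013735, -0.00159038, -0.00338159,  0.00079889,  0.00050068,
        0.00054766]), 'joint_efforts': array([ 6.61603972e-04, -4.98244536e+01, -3.90548193e+01, -3.01816890e-04,
        5.72175864e-03,  2.95961975e-06]), 'tool_pos': array([ 0.22399529, -0.58288863,  0.23030513]), 'ee_rot': array([-1.35948738,  0.93586272, -0.93366802]), 'wrist_force': array([-0.01226517, -0.7601705 , -1.09418977]), 'torque': array([-0.0154346 ,  0.01901802, -0.02741842]), 'opening': 1.00127225272094}
```

View pics/t0.png

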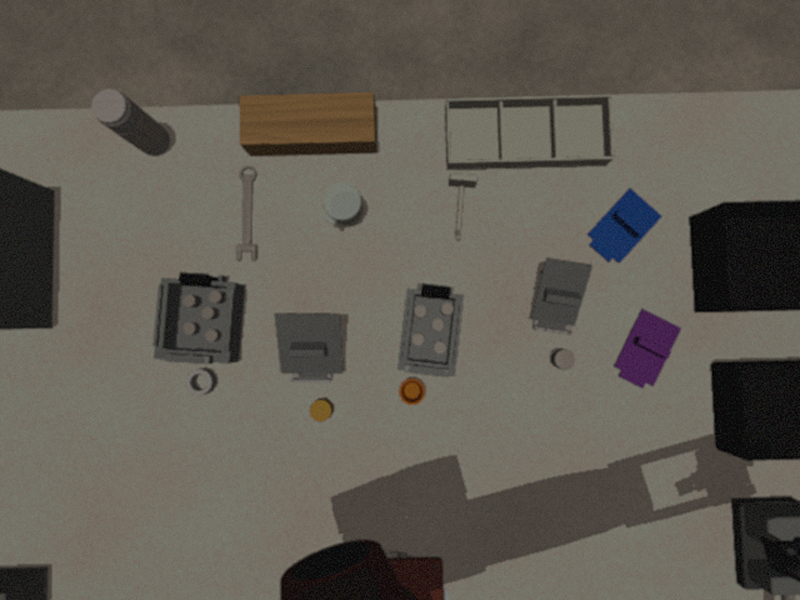

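View pics/s0.png

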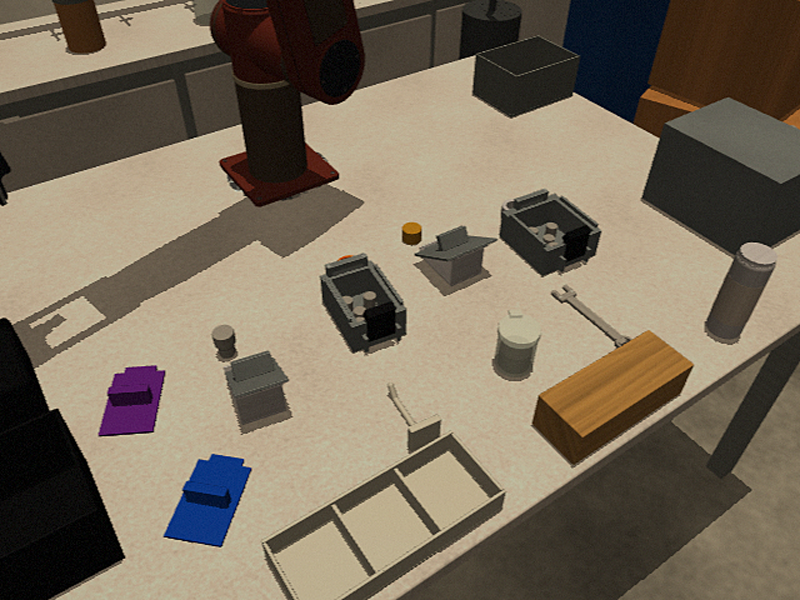

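Top view (×1.25 picture): the wide case is at (200,320), the wide lid at (311,345), the narrow case at (432,330) and the grey narrow lid at (560,296). Candidates for the narrow lid are grey (560,296), blue (625,225) and purple (648,348). I choose grey on its rest. For the wide lid there is only (311,345). I'll check these choices in close crops.

```bash
python3 - <<'E'
from h import *
import cv2
def grid(c,g,s):
    im=cv2.imread('pics/raw_t0.png');x0,y0,x1,y1=c
    o=cv2.resize(im[y0:y1,x0:x1],None,fx=s,fy=s,interpolation=cv2.INTER_CUBIC); o=cv2.convertScaleAbs(o,alpha=1.7)
    for x in range(x0,x1,10): cv2.line(o,(int((x-x0+.5)*s),0),(int((x-x0+.5)*s),5 if x%50 else 14),(0,255,255),1)
    for y in range(y0,y1,10): cv2.line(o,(0,int((y-y0+.5)*s)),(5 if y%50 else 14,int((y-y0+.5)*s)),(0,255,255),1)
    cv2.imwrite('pics/'+g,o)
grid((115,210,285,310),'c1.png',4.7); grid((310,200,480,305),'c2.png',4.7)
E
```

```text
(no output)
```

View pics/c1.png

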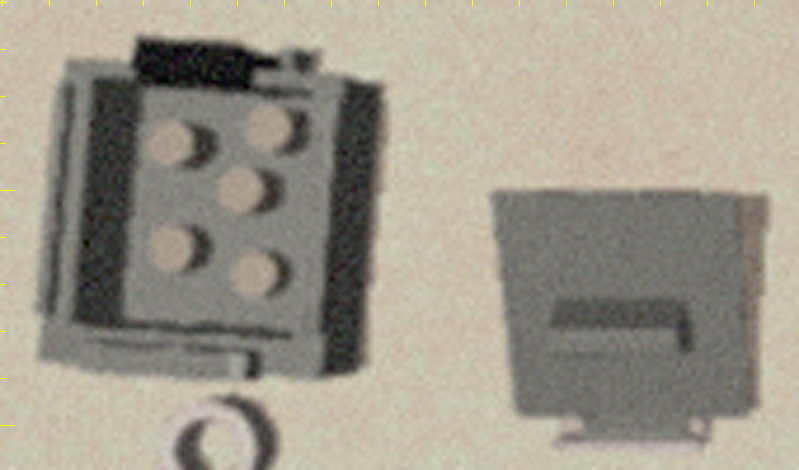

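View pics/c2.png

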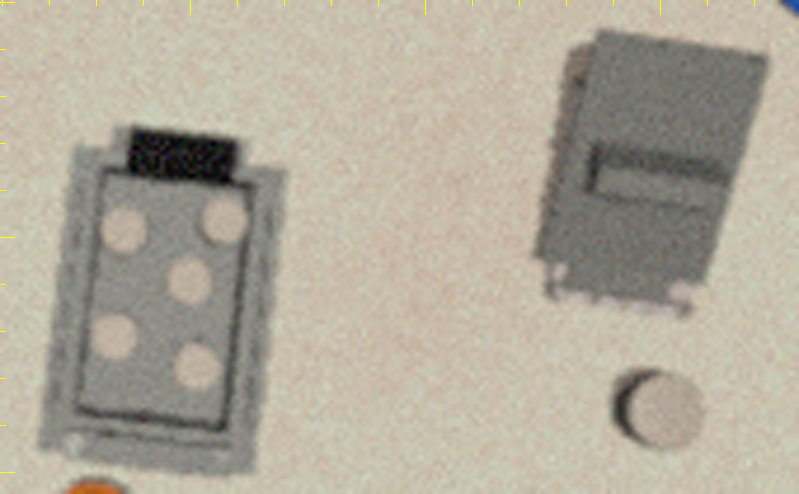

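```bash
cat > fit.py <<'E'
from h import *
from scipy.optimize import least_squares
from scipy.spatial.transform import Rotation as Ro
def toW(p,L,tilt=0,z0=0):
    return (Ro.from_euler('z',p[2])*Ro.from_euler('y',-tilt)).apply(np.array(L,float)/1000)+[p[0],p[1],z0]
def fit(org,pts,tilt,z0,g):
    cr=np.array([a for a,b,w in pts],float)/4.7-.5+org; L=[b for a,b,w in pts]; w=np.array([w for a,b,w in pts],float)
    f=lambda p:((np.array([proj('top',X) for X in toW(p,L,tilt,z0)])-cr)*w).ravel()
    r=least_squares(f,g,loss='soft_l1',x_scale=[.01,.01,.1]); print(np.round(r.x,4),'deg',round(np.degrees(r.x[2]),2)); print(np.round(r.fun.reshape(-1,2),1).tolist()); return r.x
A,B=[115,210],[310,200]; t=np.radians(30); o=(1,1); U=(1,0); V=(0,1)
P={}
P['lw']=fit(A,[((492,192),(60,56,5),o),((740,196),(60,-56,5),o),((520,414),(-60,56,5),o),((752,412),(-60,-56,5),o)],t,.05,[.5,.05,0])
P['ln']=fit(B,[((600,32),(60,40,5),o),((768,58),(60,-40,5),o),((535,258),(-60,40,5),o),((705,287),(-60,-40,5),o)],t,.05,[.5,-.25,0])
def case(hw,fl,fr,nl,nr,bi,no,cl,cr_):
    return [(fl,(60,hw,68),U),(fr,(60,-hw,68),U),(nl,(-77,hw,68),o),(nr,(-77,-hw,68),o),(bi,(-65,0,80),V),(no,(54,0,68.5),V),(cl,(62,25,87),U),(cr_,(62,-25,87),U)]
P['cn']=fit(B,case(50,(76,148),(287,170),(38,445),(252,470),(150,434),(183,178),(130,148),(238,158)),0,0,[.5,-.05,0])
P['cw']=fit(A,case(66,(68,62),(348,82),(40,358),(324,378),(172,346),(195,86),(136,60),(250,70)),0,0,[.5,.2,0])
np.save('P.npy',P,allow_pickle=True)
E
cat > ov.py <<'E'
from h import *
from fit import toW
E
sed -i 's/^A,B=/if __name__=="__main__":\n  pass\nA,B=/' fit.py
cat >> fit.py <<'E'
def box(x0,x1,y0,y1,z): return [(x0,y0,z),(x1,y0,z),(x1,y1,z),(x0,y1,z)]
def draw(n,raw,polys,c,s,out):
    im=cv2.imread('pics/'+raw);x0,y0,x1,y1=c
    im=cv2.convertScaleAbs(cv2.resize(im[y0:y1,x0:x1],None,fx=s,fy=s,interpolation=cv2.INTER_CUBIC),alpha=1.7)
    for W in polys:
        q=(np.array([proj(n,X) for X in W])-[x0,y0]+.5)*s
        cv2.polylines(im,[np.round(q).astype(int)],True,(0,255,0),1)
    cv2.imwrite('pics/'+out,im); return im
def lid(p,hw): return [toW(p,b,t,.05) for b in(box(-60,60,-hw,hw,5),box(-7,7,-30,30,35),box(-72,-60,-25,25,5))]
def cas(p,hw): return [toW(p,b) for b in(box(-77,60,-hw,hw,68),box(-78,-65,-38,38,80),[(54,-25,68.5),(54,25,68.5),(62,25,87),(62,-25,87)],box(-77,60,-hw,hw,0))]
polys=lid(P['lw'],56)+lid(P['ln'],40)+cas(P['cw'],66)+cas(P['cn'],50)
if __name__=='__main__':
    a=draw('top','raw_t0.png',polys,(115,210,285,310),4.7,'x.png');b=draw('scene','raw_s0.png',polys,(170,145,490,350),2.5,'ov_s.png')
    c=draw('top','raw_t0.png',polys,(310,200,480,305),3.6,'x.png'); a=cv2.resize(a,None,fx=3.6/4.7,fy=3.6/4.7)
    w=min(a.shape[1],c.shape[1]); cv2.imwrite('pics/ov_t.png',np.vstack([a[:300,:w],c[:300,:w]]))
E
python3 fit.py
```

```text
[ 0.4918  0.1199 -0.026 ] deg -1.49
[[0.3, 0.0], [-0.1, -0.7], [-0.2, 0.1], [0.1, 0.6]]
[ 0.5707 -0.3228 -0.1848] deg -10.59
[[-0.6, -0.3], [0.7, 0.1], [0.5, 0.4], [-0.6, -0.1]]
[ 0.5127 -0.093  -0.1493] deg -8.55
[[-0.4, 0.0], [0.4, 0.0], [-0.2, -0.0], [0.3, 0.5], [-0.0, -0.0], [-0.0, -0.5], [-0.2, 0.0], [0.1, 0.0]]
[ 0.5422  0.3158 -0.0886] deg -5.08
[[-0.2, 0.0], [0.3, 0.0], [-0.2, 0.4], [0.1, 0.1], [0.0, -0.5], [0.0, -0.0], [0.6, 0.0], [-0.5, -0.0]]
```

View pics/ov_t.png

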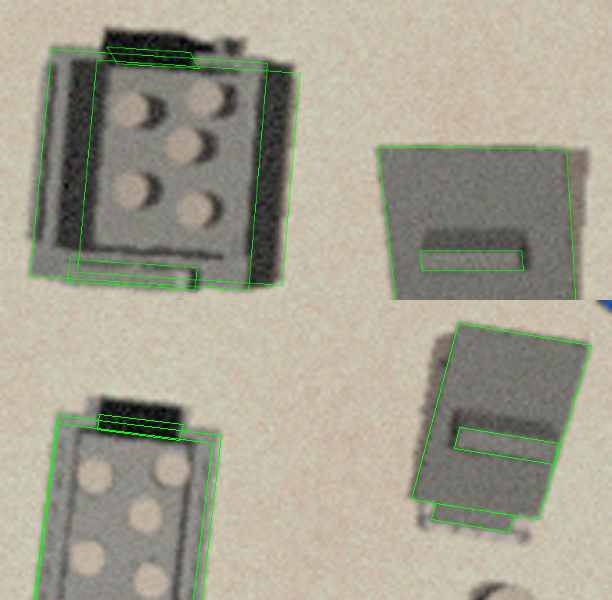

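View pics/ov_s.png

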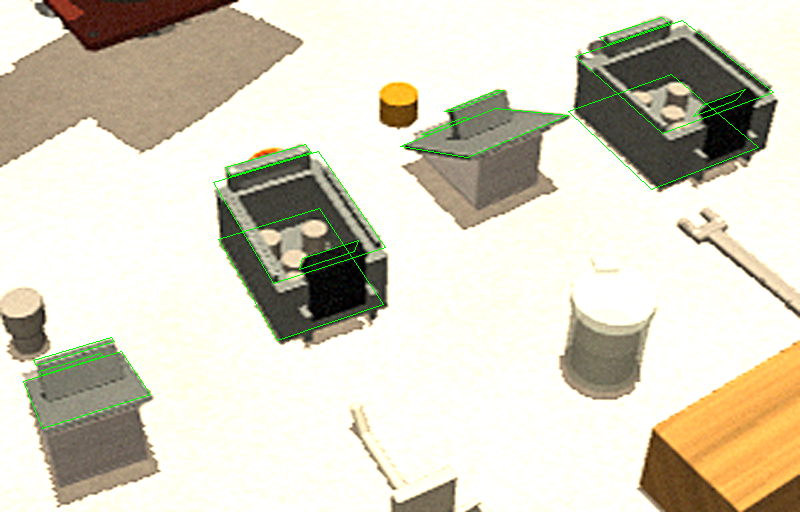

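The overlays match to about 2 mm. Top view shows the wide lid and both cases on their outlines, and the scene view agrees, including the grey narrow lid at (90,385). The grey lids on the rests are right. Next I'll compute the moves.

```bash
cat > plan.py <<'E'
from fit import *
s=arm.state(); R=Ro.from_rotvec(s['ee_rot']).as_matrix()
print('t',s['time'],'tcp',np.round(s['tool_pos'],4),'F',np.round(s['wrist_force'],1),'open',round(s['opening'],3),'q',np.round(s['joint_pos'],2))
print('tool x',np.round(R[:,0],3),'y',np.round(R[:,1],3))
ax=np.degrees(np.arctan2(R[1,0],R[0,0]))
def turn(y): return (np.degrees(y)+90-ax+90)%180-90
for l,c in(('lw','cw'),('ln','cn')):
    rib=toW(P[l],[(0,0,20)],t,.05)[0]; print(l,'rib',np.round(rib,4),'turn',round(turn(P[l][2]),2),'shift',np.round(rib-s['tool_pos'],4))
    print(c,'turn',round(turn(P[c][2]),2),'xdir',np.round([np.cos(P[c][2]),np.sin(P[c][2])],4))
    for a in(30,20,12,8,0):
        ar=np.radians(a); L=(-73+72*np.cos(ar)-17.5*np.sin(ar),0,62.5+72*np.sin(ar)+17.5*np.cos(ar))
        print(a,np.round(L,1),np.round(toW(P[c],[L])[0],4))
    print('press pt',np.round(toW(P[c],[(45,0,65)])[0],4))
E
python3 plan.py | tail -22
```

```text
[ 0.5127 -0.093  -0.1493] deg -8.55
[[-0.4, 0.0], [0.4, 0.0], [-0.2, -0.0], [0.3, 0.5], [-0.0, -0.0], [-0.0, -0.5], [-0.2, 0.0], [0.1, 0.0]]
[ 0.5422  0.3158 -0.0886] deg -5.08
[[-0.2, 0.0], [0.3, 0.0], [-0.2, 0.4], [0.1, 0.1], [0.0, -0.5], [0.0, -0.0], [0.6, 0.0], [-0.5, -0.0]]
t 0.1 tcp [ 0.224  -0.5829  0.2303] F [-0.  -0.8 -1.1] open 1.001 q [-1.33  0.22  1.53 -0.    1.39 -0.13]
tool x [ 0.359 -0.933 -0.002] y [-0.     0.002 -1.   ]
lw rib [0.4818 0.1201 0.0673] turn -22.5 shift [ 0.2578  0.703  -0.163 ]
cw turn -26.09 xdir [ 0.9961 -0.0885]
30 [-19.4   0.  113.7] [0.5229 0.3175 0.1137]
20 [-11.3   0.  103.6] [0.5309 0.3168 0.1036]
12 [-6.2  0.  94.6] [0.536  0.3164 0.0946]
8 [-4.1  0.  89.9] [0.5381 0.3162 0.0899]
0 [-1.  0. 80.] [0.5412 0.3159 0.08  ]
press pt [0.587  0.3118 0.065 ]
ln rib [ 0.5609 -0.3209  0.0673] turn -31.6 shift [ 0.3369  0.262  -0.163 ]
cn turn -29.57 xdir [ 0.9889 -0.1488]
30 [-19.4   0.  113.7] [ 0.4935 -0.0901  0.1137]
20 [-11.3   0.  103.6] [ 0.5015 -0.0913  0.1036]
12 [-6.2  0.  94.6] [ 0.5065 -0.0921  0.0946]
8 [-4.1  0.  89.9] [ 0.5086 -0.0924  0.0899]
0 [-1.  0. 80.] [ 0.5117 -0.0929  0.08  ]
press pt [ 0.5572 -0.0997  0.065 ]
```

Emit:
arm_command --deltas '[[[0.034, 0.026, -0.003, -3.2], [0.067, 0.052, -0.006, -6.3], [0.101, 0.079, -0.01, -9.5], [0.135, 0.105, -0.015, -12.6], [0.168, 0.131, -0.02, -15.8], [0.202, 0.157, -0.025, -19], [0.236, 0.183, -0.03, -22], [0.27, 0.21, -0.035, -25.3], [0.303, 0.236, -0.04, -28.5], [0.337, 0.262, -0.05, -31.6]]]' --grip 1

```text
time: 0.93
tool_pos: [0.5519, -0.3275, 0.1833]
ee_rot: [-1.113, 1.346, -1.345]
wrist_force: [1.1, -0.7, 0.0]
opening: 0.998
```

```bash
python3 plan.py | grep -E "^t |tool x|^ln"
```

```text
t 0.9333 tcp [ 0.5519 -0.3275  0.1833] F [ 1.1 -0.7  0. ] open 0.998 q [-0.66  0.3   1.53  0.    1.32  1.1 ]
tool x [-0.186 -0.982 -0.001] y [ 0.001  0.001 -1.   ]
ln rib [ 0.5609 -0.3209  0.0673] turn 0.15 shift [ 0.009   0.0066 -0.1159]
```

Emit:
arm_command --deltas '[[[0.009, 0.0065, -0.02, 0], [0.009, 0.0065, -0.045, 0], [0.009, 0.0065, -0.07, 0], [0.009, 0.0065, -0.09, 0], [0.009, 0.0065, -0.105, 0], [0.009, 0.0065, -0.115, 0], [0.009, 0.0065, -0.12, 0], [0.009, 0.0065, -0.122, 0], [0.009, 0.0065, -0.122, 0]]]'

```text
time: 1.68
tool_pos: [0.561, -0.3212, 0.0615]
ee_rot: [-1.113, 1.346, -1.346]
wrist_force: [-0.1, 0.1, -0.7]
opening: 1.001
```

```bash
python3 - <<'E'
from h import *
from station import arm
a=arm.state(); print(a['tool_pos'],a['wrist_force'])
snap('scene','g1.png',(150,180,350,330),4)
E
```

```text
[ 0.56104232 -0.32123352  0.06146043] [-0.05368654  0.10201658 -0.73197521]
```

View pics/g1.png

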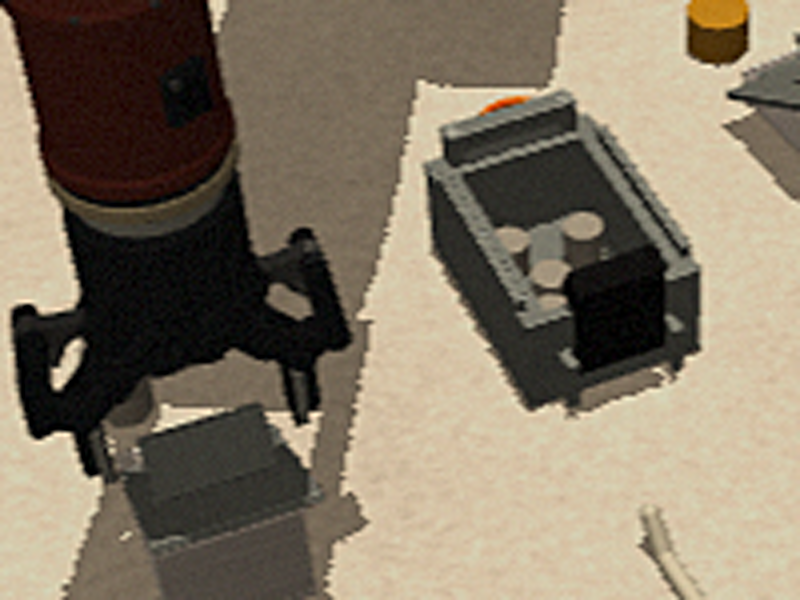

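Scene crop: the fingers straddle the grey rib, with the tips at about (100,475) and (310,420). I'll close.

Emit:
arm_command --deltas '[[[0, 0, 0, 0], [0, 0, 0, 0], [0, 0, 0, 0], [0, 0, 0, 0], [0, 0, 0, 0], [0, 0, 0, 0], [0, 0, 0, 0], [0, 0, 0, 0]]]' --grip -1

```text
time: 2.4
tool_pos: [0.5624, -0.3223, 0.0642]
ee_rot: [-1.112, 1.342, -1.349]
wrist_force: [-0.8, 0.7, 5.2]
opening: 0.679
```

Emit:
arm_command --deltas '[[[0, 0, 0.01, 0], [0.002, 0, 0.025, 0], [0.002, 0, 0.05, 0], [0.002, 0, 0.075, 0], [0.002, 0, 0.095, 0], [0.002, 0, 0.11, 0], [0.002, 0, 0.11, 0]]]'

```text
time: 2.98
tool_pos: [0.5664, -0.3238, 0.1797]
ee_rot: [-1.11, 1.335, -1.355]
wrist_force: [0.9, 0.3, -1.2]
opening: 0.681
```

```bash
python3 - <<'E'
from h import *
snap('scene','g2.png',(150,150,350,300),4)
E
python3 plan.py | grep -E "^t |tool x|^cn"
```

```text
t 3.0333 tcp [ 0.5656 -0.3232  0.1772] F [-0.1  0.3 -1.8] open 0.682 q [-0.64  0.32  1.52  0.    1.3   1.12]
tool x [-0.186 -0.982  0.003] y [ 0.009 -0.004 -1.   ]
cn turn 2.19 xdir [ 0.9889 -0.1488]
```

View pics/g2.png

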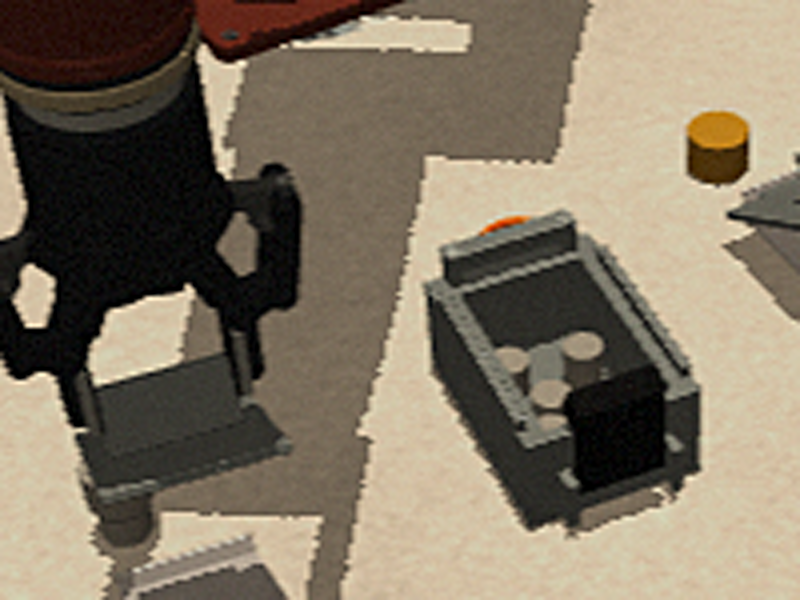

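The lid is held by the rib (picture 8), still tilted. I'll overlay the model at several tilts to measure the held tilt.

```bash
cat > held.py <<'E'
from fit import *
def held(img,cen,off,hw,tilts,out,s=4,w=95,h=75,cam='scene'):
    st=arm.state(); R=Ro.from_rotvec(st['ee_rot']).as_matrix(); yaw=np.arctan2(R[1,0],R[0,0])+np.pi/2
    if abs(np.sin(yaw))>.7: yaw-=np.pi/2
    yaw=(yaw+np.pi/2)%np.pi-np.pi/2
    rib=st['tool_pos']+np.array(off); M=[]
    for a in tilts:
        Q=Ro.from_euler('z',yaw)*Ro.from_euler('y',-np.radians(a))
        pl=[Q.apply((np.array(b)-[0,0,20])/1000)+rib for b in(box(-60,60,-hw,hw,5),box(-60,60,-hw,hw,0),box(-7,7,-30,30,35),box(-72,-60,-25,25,5))]
        u,v=proj(cam,rib).astype(int); M.append(draw(cam,img,pl,(max(u-w//2,0),v-h//2,max(u-w//2,0)+w,v-h//2+h),s,'x.png'))
    cv2.imwrite('pics/'+out,np.vstack([np.hstack(M[:2]),np.hstack(M[2:4])]))
E
python3 - <<'E' >/dev/null
from held import *
held('raw_g2.png',0,(-.0015,.0014,.0031),40,(30,26,22,18),'h2.png')
E
```

```text
(no output)
```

View pics/h2.png

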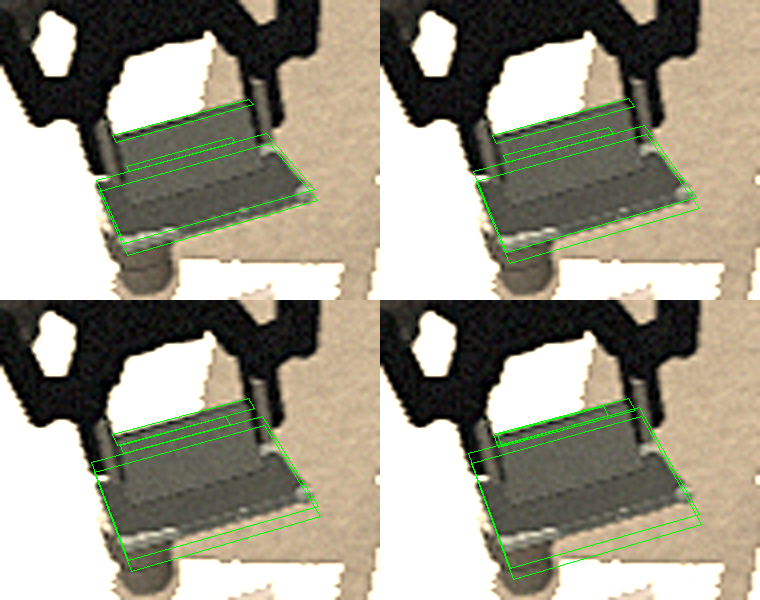

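Tilt is about 30°, since the 30° overlay (top left) matches. Next I carry it to the narrow case, 18 mm short of the seat.

Emit:
arm_command --deltas '[[[-0.004, 0.02, 0, 0.2], [-0.01, 0.05, 0, 0.5], [-0.017, 0.08, 0, 0.8], [-0.024, 0.11, 0, 1.1], [-0.032, 0.14, 0, 1.4], [-0.039, 0.17, 0, 1.7], [-0.046, 0.2, 0, 2.0], [-0.05, 0.219, 0, 2.2], [-0.053, 0.229, 0, 2.2], [-0.053, 0.229, 0, 2.2]]]'

```text
time: 3.87
tool_pos: [0.5114, -0.0922, 0.1759]
ee_rot: [-1.133, 1.31, -1.321]
wrist_force: [-0.2, 0.6, -1.1]
opening: 0.681
```

```bash
python3 plan.py | grep -E "^t |tool x|^cn"
```

```text
t 3.8667 tcp [ 0.5114 -0.0922  0.1759] F [-0.2  0.6 -1.1] open 0.681 q [-0.33  0.01  1.86 -0.    1.26  1.39]
tool x [-0.146 -0.989  0.002] y [ 0.007 -0.003 -1.   ]
cn turn -0.15 xdir [ 0.9889 -0.1488]
```

Emit:
arm_command --deltas '[[[0.001, -0.002, -0.012, 0], [0.0015, -0.002, -0.025, 0], [0.0015, -0.002, -0.038, 0], [0.0015, -0.002, -0.05, 0], [0.0015, -0.002, -0.059, 0], [0.0015, -0.002, -0.063, 0], [0.0015, -0.002, -0.063, 0], [0.0015, -0.002, -0.063, 0]]]'

```text
time: 4.53
tool_pos: [0.513, -0.0946, 0.1128]
ee_rot: [-1.133, 1.311, -1.322]
wrist_force: [-0.4, -0.4, -1.6]
opening: 0.68
```

```bash
python3 - <<'E' | tail -1
from held import *
snap('scene','n1.png')
st=arm.state(); print(st['tool_pos'],st['wrist_force'])
held('raw_n1.png',0,(-.0015,.0014,.0031),40,(30,),'x.png') if 0 else None
Q=Ro.from_euler('z',P['cn'][2])*Ro.from_euler('y',-np.radians(30)); rib=st['tool_pos']+[-.0015,.0014,.0031]
pl=[Q.apply((np.array(b)-[0,0,20])/1000)+rib for b in(box(-60,60,-40,40,5),box(-60,60,-40,40,0),box(-72,-60,-25,25,5))]
draw('scene','raw_n1.png',pl+cas(P['cn'],50),(220,130,360,235),5.5,'n1o.png')
E
```

```text
[ 0.51336431 -0.09455789  0.11337681] [-0.35736614 -1.39257272 -1.1419536 ]
```

View pics/n1o.png

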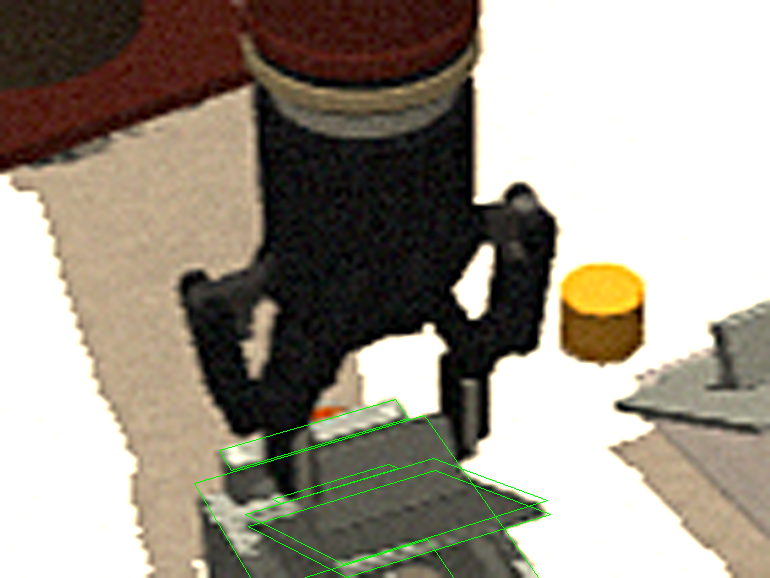

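Scene picture: the held lid lies on its overlay above the case, with the tongue facing the bridge at (310,430). I'll slide it in.

Emit:
arm_command --deltas '[[[-0.003, 0.0005, 0, 0], [-0.006, 0.001, 0, 0], [-0.009, 0.0014, 0, 0], [-0.012, 0.0018, 0, 0], [-0.014, 0.0021, 0, 0], [-0.015, 0.0023, 0, 0], [-0.015, 0.0023, 0, 0]]]'

```text
time: 5.17
tool_pos: [0.4981, -0.0922, 0.1135]
ee_rot: [-1.132, 1.31, -1.322]
wrist_force: [0.4, 0.0, -0.8]
opening: 0.683
```

Emit:
arm_command --deltas '[[[-0.001, 0.0002, 0, 0], [-0.002, 0.0003, 0, 0], [-0.002, 0.0003, 0, 0]]]'

```text
time: 5.42
tool_pos: [0.496, -0.0918, 0.1134]
ee_rot: [-1.133, 1.31, -1.322]
wrist_force: [0.3, 0.0, -2.1]
opening: 0.683
```

Emit:
arm_command --deltas '[[[-0.001, 0.0002, 0, 0], [-0.002, 0.0003, 0, 0], [-0.002, 0.0003, 0, 0]]]'

```text
time: 5.67
tool_pos: [0.4938, -0.0915, 0.1134]
ee_rot: [-1.133, 1.31, -1.322]
wrist_force: [0.6, -0.2, -1.2]
opening: 0.685
```

Emit:
arm_command --deltas '[[[0, 0, -0.001, 0], [0, 0, -0.002, 0], [0.001, -0.0001, -0.0035, 0], [0.002, -0.0003, -0.005, 0], [0.003, -0.0005, -0.006, 0], [0.0042, -0.0006, -0.007, 0], [0.0042, -0.0006, -0.007, 0]]]'

```text
time: 6.25
tool_pos: [0.4982, -0.0921, 0.1066]
ee_rot: [-1.133, 1.31, -1.322]
wrist_force: [-1.7, 1.4, 4.7]
opening: 0.678
```

Emit:
arm_command --deltas '[[[0.001, -0.0001, -0.0013, 0], [0.002, -0.0003, -0.0026, 0], [0.003, -0.0004, -0.004, 0], [0.0038, -0.0006, -0.0052, 0], [0.0038, -0.0006, -0.0052, 0]]]'

```text
time: 6.67
tool_pos: [0.5033, -0.093, 0.1021]
ee_rot: [-1.131, 1.308, -1.323]
wrist_force: [0.9, 1.2, 5.7]
opening: 0.684
```

Emit:
arm_command --deltas '[[[0.001, -0.0001, -0.0016, 0], [0.0018, -0.0003, -0.003, 0], [0.0026, -0.0004, -0.0044, 0], [0.0033, -0.0005, -0.0056, 0], [0.0033, -0.0005, -0.0056, 0]]]'

```text
time: 7.08
tool_pos: [0.508, -0.0937, 0.097]
ee_rot: [-1.129, 1.306, -1.325]
wrist_force: [2.1, 1.0, 5.6]
opening: 0.681
```

Emit:
arm_command --deltas '[[[0, 0, -0.0015, 0], [0, 0, -0.003, 0], [0, 0, -0.0045, 0], [0, 0, -0.006, 0], [0, 0, -0.006, 0]]]'

```text
time: 7.5
tool_pos: [0.5108, -0.0945, 0.0927]
ee_rot: [-1.125, 1.301, -1.329]
wrist_force: [3.9, -0.1, 8.0]
opening: 0.683
```

Emit:
arm_command --deltas '[[[0, 0, -0.001, 0], [0, 0, -0.002, 0], [0, 0, -0.003, 0], [0, 0, -0.003, 0]]]'

```text
time: 7.83
tool_pos: [0.5127, -0.0949, 0.0906]
ee_rot: [-1.122, 1.297, -1.332]
wrist_force: [3.6, 0.5, 6.2]
opening: 0.675
```

Emit:
arm_command --deltas '[[[0, 0, -0.0015, 0], [0, 0, -0.003, 0], [0, 0, -0.004, 0], [0, 0, -0.004, 0]]]'

```text
time: 8.17
tool_pos: [0.5146, -0.0953, 0.0875]
ee_rot: [-1.119, 1.294, -1.334]
wrist_force: [3.1, 1.3, 6.6]
opening: 0.681
```

```bash
python3 - <<'E' | tail -3
from held import *
snap('scene','n2.png')
st=arm.state(); print(st['tool_pos'],st['wrist_force'],Ro.from_rotvec(st['ee_rot']).as_matrix()[:,1])
pl=[]
for a in (0,8):
    Q=Ro.from_euler('z',P['cn'][2])*Ro.from_euler('y',-np.radians(a)); ar=np.radians(a)
    rib=toW(P['cn'],[(-73+72*np.cos(ar)-17.5*np.sin(ar),0,62.5+72*np.sin(ar)+17.5*np.cos(ar))])[0]
    pl+=[Q.apply((np.array(b)-[0,0,20])/1000)+rib for b in((box(-60,60,-40,40,5),box(-7,7,-30,30,35)) if a else (box(-60,60,-40,40,0),))]
draw('scene','raw_n2.png',pl+cas(P['cn'],50)[1:3],(240,170,360,260),6.5,'n2o.png')
E
```

```text
[ 0.5422  0.3158 -0.0886] deg -5.08
[[-0.2, 0.0], [0.3, 0.0], [-0.2, 0.4], [0.1, 0.1], [0.0, -0.5], [0.0, -0.0], [0.6, 0.0], [-0.5, -0.0]]
[ 0.51459036 -0.09530587  0.08758497] [2.64268209 0.03653756 6.72737951] [ 0.02685209 -0.00737498 -0.99961221]
```

View pics/n2o.png

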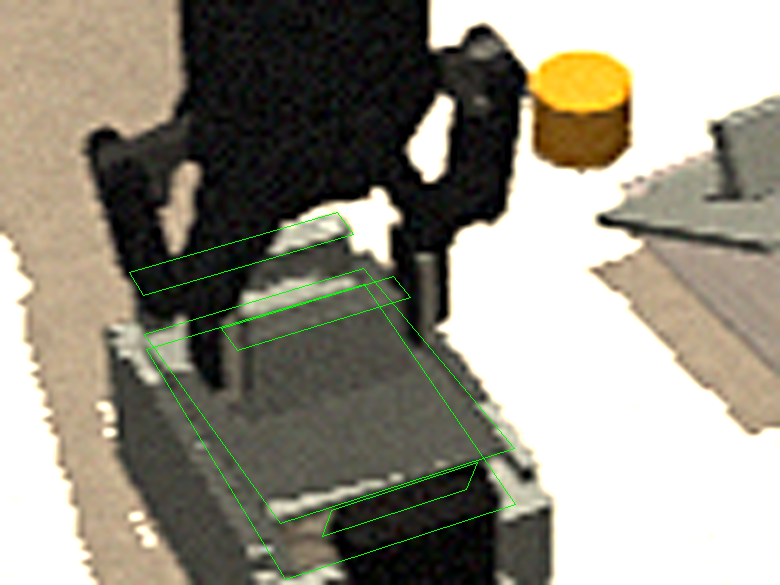

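Scene picture: the far edge runs about (275,510)-(480,465), right at the catch face, and the plate is between the cheeks, close to the 8° overlay. I'll release.

Emit:
arm_command --deltas '[[[0, 0, 0, 0], [0, 0, 0.001, 0], [0, 0, 0.002, 0], [0, 0, 0.004, 0], [0, 0, 0.006, 0], [0, 0, 0.015, 0], [0, 0, 0.03, 0], [0, 0, 0.045, 0], [0, 0, 0.06, 0]]]' --grip 1

```text
time: 8.97
tool_pos: [0.5145, -0.0953, 0.1487]
ee_rot: [-1.119, 1.294, -1.334]
wrist_force: [0.3, -0.4, -0.2]
opening: 0.998
```

```bash
python3 plan.py | grep -E "^t |tool x|^cn|press"
```

```text
t 8.9667 tcp [ 0.5145 -0.0953  0.1487] F [ 0.3 -0.4 -0.2] open 0.998 q [-0.34  0.03  1.9   0.    1.19  1.38]
tool x [-0.148 -0.989  0.003] y [ 0.027 -0.007 -1.   ]
press pt [0.587  0.3118 0.065 ]
cn turn -0.07 xdir [ 0.9889 -0.1488]
press pt [ 0.5572 -0.0997  0.065 ]
```

Emit:
arm_command --deltas '[[[0.01, -0.001, 0, 0], [0.02, -0.002, 0, 0], [0.034, -0.003, 0, 0], [0.034, -0.003, 0, 0], [0.034, -0.003, -0.01, 0], [0.034, -0.003, -0.02, 0], [0.034, -0.003, -0.035, 0], [0.034, -0.003, -0.045, 0], [0.034, -0.003, -0.055, 0], [0.034, -0.003, -0.055, 0]]]' --grip -1

```text
time: 9.8
tool_pos: [0.546, -0.0976, 0.0905]
ee_rot: [-1.122, 1.299, -1.331]
wrist_force: [-1.6, -0.1, 0.5]
opening: 0.002
```

```bash
python3 plan.py | grep -E "^t |tool x"; python3 - <<'E' >/dev/null
from h import *
snap('scene','n3.png')
E
```

```text
t 9.8 tcp [ 0.546  -0.0976  0.0905] F [-1.6 -0.1  0.5] open 0.002 q [-0.32  0.18  1.85  0.    1.09  1.4 ]
tool x [-0.148 -0.989  0.003] y [ 0.022 -0.006 -1.   ]
```

Now press down in small steps.

Emit:
arm_command --deltas '[[[0.001, 0, -0.002, 0], [0.002, 0, -0.004, 0], [0.002, 0, -0.006, 0], [0.002, 0, -0.008, 0], [0.002, 0, -0.01, 0], [0.002, 0, -0.01, 0]]]'

```text
time: 10.35
tool_pos: [0.5488, -0.0978, 0.0816]
ee_rot: [-1.121, 1.298, -1.332]
wrist_force: [-0.1, -0.1, -0.8]
opening: -0.004
```

Emit:
arm_command --deltas '[[[0, 0, -0.001, 0], [0, 0, -0.002, 0], [0, 0, -0.003, 0], [0, 0, -0.003, 0]]]'

```text
time: 10.68
tool_pos: [0.5489, -0.0978, 0.0786]
ee_rot: [-1.121, 1.297, -1.332]
wrist_force: [0.5, -1.1, 0.3]
opening: 0.002
```

Emit:
arm_command --deltas '[[[0, 0, -0.001, 0], [0, 0, -0.002, 0], [0, 0, -0.003, 0], [0, 0, -0.003, 0]]]'

```text
time: 11.02
tool_pos: [0.5491, -0.0979, 0.0758]
ee_rot: [-1.121, 1.297, -1.332]
wrist_force: [0.4, 0.2, 2.8]
opening: -0.001
```

Emit:
arm_command --deltas '[[[0, 0, -0.001, 0], [0, 0, -0.002, 0], [0, 0, -0.003, 0], [0, 0, -0.003, 0]]]'

```text
time: 11.35
tool_pos: [0.549, -0.0978, 0.0725]
ee_rot: [-1.121, 1.297, -1.332]
wrist_force: [-0.4, -0.4, 1.0]
opening: -0.002
```

Emit:
arm_command --deltas '[[[0, 0, -0.001, 0], [0, 0, -0.002, 0], [0, 0, -0.002, 0]]]'

```text
time: 11.6
tool_pos: [0.5488, -0.0978, 0.07]
ee_rot: [-1.121, 1.297, -1.332]
wrist_force: [0.7, -0.5, 0.6]
opening: 0.001
```

Emit:
arm_command --deltas '[[[0, 0, -0.001, 0], [0, 0, -0.002, 0], [0, 0, -0.003, 0], [0, 0, -0.003, 0]]]'

```text
time: 11.93
tool_pos: [0.5485, -0.0977, 0.0665]
ee_rot: [-1.122, 1.298, -1.331]
wrist_force: [0.2, 0.2, -0.4]
opening: -0.0
```

Emit:
arm_command --deltas '[[[0, 0, -0.001, 0], [0, 0, -0.002, 0], [0, 0, -0.002, 0]]]'

```text
time: 12.18
tool_pos: [0.5485, -0.0977, 0.0651]
ee_rot: [-1.122, 1.298, -1.331]
wrist_force: [-3.3, 0.6, 5.1]
opening: 0.001
```

Emit:
arm_command --deltas '[[[0, 0, -0.001, 0], [0, 0, -0.002, 0], [0, 0, -0.002, 0]]]'

```text
time: 12.43
tool_pos: [0.5486, -0.0977, 0.065]
ee_rot: [-1.122, 1.298, -1.331]
wrist_force: [-8.1, 2.0, 15.2]
opening: -0.004
```

Emit:
arm_command --deltas '[[[0, 0, -0.001, 0], [0, 0, -0.002, 0], [0, 0, -0.002, 0]]]'

```text
time: 12.68
tool_pos: [0.5488, -0.0977, 0.065]
ee_rot: [-1.123, 1.298, -1.331]
wrist_force: [-7.6, 2.2, 16.1]
opening: 0.003
```

Contact is firm at 65 mm, which is the home height of the plate's top: 5 → 16 N without sinking. I'll retreat and go to the wide lid.

Emit:
arm_command --deltas '[[[0, 0, 0.015, 0], [0, 0, 0.04, 0], [0, 0, 0.075, 0], [-0.005, 0.02, 0.105, 0.7], [-0.015, 0.055, 0.12, 1.8], [-0.027, 0.09, 0.12, 3], [-0.038, 0.125, 0.12, 4], [-0.05, 0.16, 0.12, 5.2], [-0.06, 0.195, 0.12, 6.3], [-0.067, 0.217, 0.12, 7]]]' --grip 1

```text
time: 13.52
tool_pos: [0.4805, 0.1219, 0.1851]
ee_rot: [-1.183, 1.209, -1.238]
wrist_force: [1.5, -0.1, -0.4]
opening: 0.999
```

```bash
python3 plan.py | grep -E "^t |tool x|^lw"; python3 - <<'E' >/dev/null
from h import *
snap('top','n4.png'); snap('scene','n4s.png')
E
```

```text
t 13.5167 tcp [0.4805 0.1219 0.1851] F [ 1.5 -0.1 -0.4] open 0.999 q [ 0.09 -0.07  1.92 -0.    1.27  1.69]
tool x [-0.023 -1.     0.002] y [ 0.022 -0.002 -1.   ]
lw rib [0.4818 0.1201 0.0673] turn -0.16 shift [ 0.0013 -0.0018 -0.1178]
```

Emit:
arm_command --deltas '[[[0.001, -0.002, -0.02, 0], [0.001, -0.002, -0.045, 0], [0.001, -0.002, -0.07, 0], [0.001, -0.002, -0.09, 0], [0.001, -0.002, -0.105, 0], [0.001, -0.002, -0.115, 0], [0.001, -0.002, -0.12, 0], [0.001, -0.002, -0.12, 0]]]'

```text
time: 14.28
tool_pos: [0.481, 0.1197, 0.064]
ee_rot: [-1.186, 1.209, -1.236]
wrist_force: [-0.5, 1.0, -0.3]
opening: 1.002
```

Emit:
arm_command --deltas '[[[0, 0, 0, 0], [0, 0, 0, 0], [0, 0, 0, 0], [0, 0, 0, 0], [0, 0, 0, 0], [0, 0, 0, 0], [0, 0, 0, 0], [0, 0, 0, 0]]]' --grip -1

```text
time: 14.95
tool_pos: [0.4821, 0.1198, 0.0658]
ee_rot: [-1.184, 1.207, -1.237]
wrist_force: [-1.3, -0.6, 4.8]
opening: 0.679
```

Emit:
arm_command --deltas '[[[0.001, 0, 0.01, 0], [0.002, 0, 0.03, 0], [0.002, 0, 0.06, 0], [0.002, 0, 0.09, 0], [0.008, 0.02, 0.115, -0.4], [0.018, 0.055, 0.115, -1.1], [0.029, 0.09, 0.115, -1.8], [0.04, 0.13, 0.115, -2.5], [0.052, 0.17, 0.115, -3.2], [0.059, 0.196, 0.115, -3.7]]]'

```text
time: 15.78
tool_pos: [0.5419, 0.3194, 0.1822]
ee_rot: [-1.15, 1.253, -1.284]
wrist_force: [0.2, -0.4, -1.2]
opening: 0.68
```

```bash
python3 plan.py | grep -E "^t |tool x|^cw"
```

```text
t 15.7833 tcp [0.5419 0.3194 0.1822] F [ 0.2 -0.4 -1.2] open 0.68 q [ 0.41  0.25  1.58 -0.01  1.28  2.07]
tool x [-0.085 -0.996  0.   ] y [ 0.025 -0.002 -1.   ]
cw turn -0.18 xdir [ 0.9961 -0.0885]
```

Emit:
arm_command --deltas '[[[-0.001, -0.003, -0.012, 0], [-0.001, -0.0035, -0.025, 0], [-0.001, -0.0035, -0.038, 0], [-0.001, -0.0035, -0.05, 0], [-0.001, -0.0035, -0.06, 0], [-0.001, -0.0035, -0.066, 0], [-0.001, -0.0035, -0.068, 0], [-0.001, -0.0035, -0.068, 0]]]'

```text
time: 16.45
tool_pos: [0.5407, 0.3152, 0.1137]
ee_rot: [-1.151, 1.254, -1.285]
wrist_force: [-0.4, 0.2, -0.5]
opening: 0.681
```

Emit:
arm_command --deltas '[[[-0.003, 0.0003, 0, 0], [-0.006, 0.0005, 0, 0], [-0.009, 0.0008, 0, 0], [-0.012, 0.001, 0, 0], [-0.014, 0.0012, 0, 0], [-0.015, 0.0013, 0, 0], [-0.015, 0.0013, 0, 0]]]'

```text
time: 17.03
tool_pos: [0.5257, 0.3171, 0.1142]
ee_rot: [-1.149, 1.253, -1.284]
wrist_force: [2.0, 3.1, -1.6]
opening: 0.681
```

Emit:
arm_command --deltas '[[[-0.001, 0.0001, 0, 0], [-0.002, 0.0002, 0, 0], [-0.002, 0.0002, 0, 0]]]'

```text
time: 17.28
tool_pos: [0.5236, 0.3174, 0.1142]
ee_rot: [-1.149, 1.254, -1.284]
wrist_force: [-1.1, 1.4, -0.9]
opening: 0.681
```

```bash
python3 - <<'E' | tail -1
from held import *
snap('scene','w1.png')
st=arm.state(); print(st['tool_pos'],st['wrist_force'],st['torque'])
E
```

```text
[0.52368198 0.31736503 0.11418449] [ 1.9644378   1.9723774  -1.08926758] [ 0.38801966 -0.10402927 -0.0621399 ]
```

Emit:
arm_command --deltas '[[[0, 0.001, 0, 0], [0, 0.0015, 0, 0], [0, 0.0015, 0, 0]]]'

```text
time: 17.58
tool_pos: [0.5234, 0.3186, 0.1138]
ee_rot: [-1.151, 1.254, -1.284]
wrist_force: [0.7, 0.6, -1.6]
opening: 0.678
```

```bash
python3 - <<'E' | tail -1
from held import *
for i in range(4): vision.snapshot('scene'); st=arm.state(); print(end=' '.join(map(str,np.round(np.r_[st['tool_pos'],st['wrist_force'],st['torque']],3)))+' | ')
E
```

```text
0.523 0.319 0.114 -0.201 0.018 -1.997 -0.014 -0.018 -0.016 | 0.524 0.319 0.114 0.017 0.449 -2.334 0.073 0.041 0.028 | 0.524 0.319 0.114 -0.796 -0.324 -2.251 -0.017 -0.026 0.009 | 0.524 0.319 0.114 0.514 0.427 -1.925 0.003 -0.012 -0.039 |
```

Emit:
arm_command --deltas '[[[0, 0, -0.001, 0], [0, 0, -0.002, 0], [0.001, -0.0001, -0.0035, 0], [0.002, -0.0002, -0.005, 0], [0.003, -0.0003, -0.006, 0], [0.0042, -0.0004, -0.007, 0], [0.0042, -0.0004, -0.007, 0]]]'

```text
time: 18.37
tool_pos: [0.5283, 0.3185, 0.1075]
ee_rot: [-1.149, 1.254, -1.284]
wrist_force: [-0.7, -0.6, 5.6]
opening: 0.679
```

Emit:
arm_command --deltas '[[[0.001, -0.0001, -0.0013, 0], [0.002, -0.0002, -0.0026, 0], [0.003, -0.0003, -0.004, 0], [0.0035, -0.0003, -0.0055, 0], [0.0035, -0.0003, -0.0055, 0]]]'

```text
time: 18.78
tool_pos: [0.5333, 0.3183, 0.1029]
ee_rot: [-1.146, 1.252, -1.285]
wrist_force: [2.0, -1.5, 5.8]
opening: 0.68
```

Emit:
arm_command --deltas '[[[0.001, -0.0001, -0.0016, 0], [0.0018, -0.0002, -0.003, 0], [0.0024, -0.0002, -0.0045, 0], [0.003, -0.0003, -0.006, 0], [0.003, -0.0003, -0.006, 0]]]'

```text
time: 19.2
tool_pos: [0.538, 0.3182, 0.0977]
ee_rot: [-1.143, 1.25, -1.286]
wrist_force: [2.5, -1.2, 6.6]
opening: 0.681
```

Emit:
arm_command --deltas '[[[0, 0, -0.0015, 0], [0, 0, -0.003, 0], [0, 0, -0.0045, 0], [0, 0, -0.006, 0], [0, 0, -0.006, 0]]]'

```text
time: 19.62
tool_pos: [0.5404, 0.3185, 0.0931]
ee_rot: [-1.138, 1.247, -1.287]
wrist_force: [3.4, -1.3, 7.5]
opening: 0.68
```

Emit:
arm_command --deltas '[[[0, 0, -0.0015, 0], [0, 0, -0.003, 0], [0, 0, -0.005, 0], [0, 0, -0.005, 0]]]'

```text
time: 19.95
tool_pos: [0.5422, 0.3188, 0.0889]
ee_rot: [-1.134, 1.245, -1.288]
wrist_force: [3.4, 0.0, 5.8]
opening: 0.677
```

Emit:
arm_command --deltas '[[[0, 0, 0, 0], [0, 0, 0.001, 0], [0, 0, 0.002, 0], [0, 0, 0.004, 0], [0, 0, 0.006, 0], [0, 0, 0.015, 0], [0, 0, 0.03, 0], [0, 0, 0.045, 0], [0, 0, 0.06, 0]]]' --grip 1

```text
time: 20.7
tool_pos: [0.5422, 0.3189, 0.15]
ee_rot: [-1.134, 1.245, -1.288]
wrist_force: [0.7, 0.3, -0.8]
opening: 1.003
```

```bash
python3 plan.py | grep -E "^t |tool x"; python3 -c "
from fit import *
print(toW(P['cw'],[(36,0,65)]))" | tail -1
```

```text
t 20.7 tcp [0.5422 0.3189 0.15  ] F [ 0.7  0.3 -0.8] open 1.003 q [ 0.41  0.27  1.63 -0.01  1.21  2.08]
tool x [-0.087 -0.996 -0.006] y [ 0.04   0.003 -0.999]
[[0.57807188 0.31264611 0.065     ]]
```

Emit:
arm_command --deltas '[[[0.01, -0.001, 0, 0], [0.022, -0.003, 0, 0], [0.036, -0.005, 0, 0], [0.036, -0.005, 0, 0], [0.036, -0.005, -0.01, 0], [0.036, -0.005, -0.02, 0], [0.036, -0.005, -0.035, 0], [0.036, -0.005, -0.048, 0], [0.036, -0.005, -0.06, 0], [0.036, -0.005, -0.06, 0]]]' --grip -1

```text
time: 21.53
tool_pos: [0.5752, 0.3129, 0.0854]
ee_rot: [-1.141, 1.248, -1.287]
wrist_force: [0.2, -0.2, 0.1]
opening: -0.002
```

Emit:
arm_command --deltas '[[[0, 0, -0.002, 0], [0, 0, -0.004, 0], [0, 0, -0.006, 0], [0, 0, -0.008, 0], [0, 0, -0.008, 0]]]'

```text
time: 21.95
tool_pos: [0.5754, 0.313, 0.0776]
ee_rot: [-1.14, 1.248, -1.287]
wrist_force: [-0.5, -0.6, 0.1]
opening: 0.0
```

Emit:
arm_command --deltas '[[[0, 0, -0.001, 0], [0, 0, -0.002, 0], [0, 0, -0.003, 0], [0, 0, -0.003, 0]]]'

```text
time: 22.28
tool_pos: [0.5758, 0.3133, 0.0752]
ee_rot: [-1.139, 1.247, -1.287]
wrist_force: [0.3, 0.3, 3.4]
opening: 0.001
```

Emit:
arm_command --deltas '[[[0, 0, -0.001, 0], [0, 0, -0.002, 0], [0, 0, -0.003, 0], [0, 0, -0.003, 0]]]'

```text
time: 22.62
tool_pos: [0.5759, 0.3132, 0.0719]
ee_rot: [-1.139, 1.247, -1.287]
wrist_force: [0.4, -0.1, 1.1]
opening: 0.004
```

Emit:
arm_command --deltas '[[[0, 0, -0.001, 0], [0, 0, -0.002, 0], [0, 0, -0.003, 0], [0, 0, -0.003, 0]]]'

```text
time: 22.95
tool_pos: [0.5755, 0.313, 0.0682]
ee_rot: [-1.14, 1.248, -1.287]
wrist_force: [-0.0, -0.5, -0.7]
opening: 0.002
```

Emit:
arm_command --deltas '[[[0, 0, -0.001, 0], [0, 0, -0.002, 0], [0, 0, -0.003, 0], [0, 0, -0.003, 0]]]'

```text
time: 23.28
tool_pos: [0.5754, 0.313, 0.0653]
ee_rot: [-1.14, 1.248, -1.287]
wrist_force: [-0.2, -0.4, 0.6]
opening: -0.002
```

Emit:
arm_command --deltas '[[[0, 0, -0.001, 0], [0, 0, -0.002, 0], [0, 0, -0.003, 0], [0, 0, -0.003, 0]]]'

```text
time: 23.62
tool_pos: [0.5756, 0.3131, 0.0651]
ee_rot: [-1.14, 1.247, -1.287]
wrist_force: [-7.8, -3.4, 17.3]
opening: 0.0
```

Emit:
arm_command --deltas '[[[0, 0, 0.02, 0], [0, 0, 0.05, 0], [0, 0, 0.085, 0], [0, 0, 0.12, 0], [-0.02, -0.02, 0.15, 0], [-0.05, -0.04, 0.16, 0], [-0.085, -0.06, 0.17, 0], [-0.12, -0.08, 0.18, 0], [-0.15, -0.1, 0.19, 0], [-0.18, -0.12, 0.2, 0]]]'

```text
time: 24.45
tool_pos: [0.3939, 0.1923, 0.2651]
ee_rot: [-1.14, 1.247, -1.287]
wrist_force: [0.5, -0.5, 1.7]
opening: -0.001
```

```bash
python3 - <<'E' >/dev/null
from held import *
snap('top','f.png'); snap('scene','fs.png')
def home(p,hw): return [toW(p,[(x,y,z+60) for x,y,z in b]) for b in(box(-60,60,-hw,hw,5),box(-7,7,-30,30,35))]
pl=home(P['cw'],56)+home(P['cn'],40)
a=draw('scene','raw_fs.png',pl,(235,140,385,240),2.65,'x.png'); b=draw('scene','raw_fs.png',pl,(370,130,520,230),2.65,'x.png')
a2=draw('scene','raw_fs.png',[],(235,140,385,240),2.65,'x.png'); b2=draw('scene','raw_fs.png',[],(370,130,520,230),2.65,'x.png')
c=draw('top','raw_f.png',pl,(115,215,215,295),2.65*1.5,'x.png'); d=draw('top','raw_f.png',pl,(305,220,405,300),2.65*1.5,'x.png')
h=lambda i:cv2.resize(i,(397,199*1)) 
A=np.vstack([np.hstack([a,b]),np.hstack([cv2.resize(a2,None,fx=.75,fy=.75),cv2.resize(b2,None,fx=.75,fy=.75)])]) if 0 else None
W=397
f=lambda i,hh:cv2.resize(i,(W,hh))
M=np.vstack([np.hstack([f(a2,264),f(b2,264)]),np.hstack([f(d,317),f(c,317)])]); cv2.imwrite('pics/final.png',M)
E
```

```text
(no output)
```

View pics/final.png

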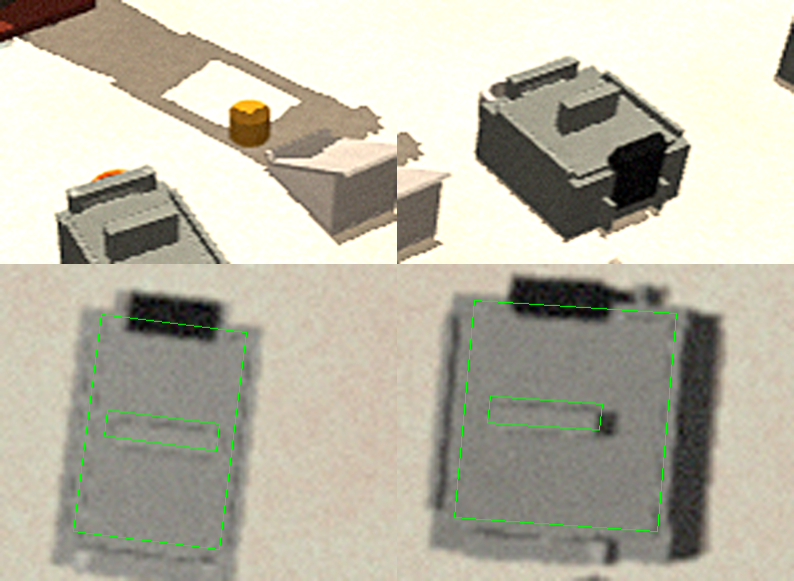

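Both lids lie flat on their cases on the predicted home outlines, with the narrow rib at (162,430), the wide rib at (545,413) and the black catches over the far edges. I'll hand in.

```bash
python3 -c "
from station import job,arm
print(job.job_done(), arm.state()['time'])"
```

```text
the job is handed in; nothing more can be done
the job is handed in; nothing more can be done
```

Both lids are on their own cases, and I handed the job in at about 25 s. I held each grey lid by the ends of its rib at its 30° tilt, slid the tongue under the bridge and let the far end down in the grip. I then released it and pressed the far part with shut fingers.

**Pressing:** The fingertips met solid resistance at 65 mm, the plate's home height, on both cases. The narrow lid read 16 N there and the wide lid 17 N, the highest sampled forces. On the way down I read only about 3 N near 75 mm. The catches' snap peak fell between samples, so I did not measure it.

**Last picture:** The final top view shows both ribs and plates on the predicted home outlines, with the black catches over the far edges. In the scene view both plates look flat. I judged this by eye against the overlay, not by a separate measurement, and I could not read the catch angles.

**Disagreement:** While inserting the wide lid I felt a light side contact of about 3 N. I moved it 1.5 mm sideways and the contact went away, so my estimate of that case was about that far off.

**Other objects:** I touched nothing else that I know of. The arm is clear of everything.

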